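# Shake washed spacers out over the drying tray

## Task

The orange spacers in the yellow shaker have been washed and must dry spread out. Pick up the shaker with all six spacers in it and shake them out over the blue drying tray so that they lie evenly over it: all six in the tray, at least two in each of its two halves. Then stand the empty shaker flat on the bench, clear of the tray, and let go.

Things in the scene. Friction and masses are not known exactly. Their poses are not given: they have to be found in the camera images.
- shaker: Yellow plastic shaker, 70 x 58 x 42 mm, 0.16 kg, flat on the bench; open front, clear cover over the rear half. Origin: centre of the underside; z up; mouth at the -x end. Grip it across its flat side walls (58 mm, along y) at the middle. Three spacers lie on the front floor (slopes 5 degrees down to the back), three behind a 4 mm step on the rear floor (25 degrees down to the back).
- shaker_mouth (a point): Floor edge of the shaker's open mouth, at x = -35, z = 18 mm in the shaker; axes as the shaker's. Opening 52 mm wide. The plastic is slick (friction 0.25): mouth tipped 28 degrees below level, the front three slide out and the rear three stay; at 50 degrees the rest follow. With the mouth 50 mm above the tray floor they land about 30 (at 28 degrees) to 60 mm (at 50) ahead of it. Jerky carrying can shed them.
- tray: Shallow blue drying tray, fixed, 120 (x) x 200 (y) x 24 (z) mm, walls 4 mm, floor 4 mm above the bench. Origin: centre of its underside; z up; long side along y. A low rib across it (y = 0, 6 mm above the floor, 4 mm thick) parts it into two halves, y > 0 and y < 0. The small black tray elsewhere is not it.
- spacer_1: One of six alike orange hexagonal spacers, 14 mm across flats, 12 mm thick, 12 g. Origin: centre of one hexagonal face, z along its axis. Starts in the shaker's front row.
- spacer_2: One of six alike orange hexagonal spacers, 14 mm across flats, 12 mm thick, 12 g. Origin: centre of one hexagonal face, z along its axis. Starts in the shaker's front row.
- spacer_3: One of six alike orange hexagonal spacers, 14 mm across flats, 12 mm thick, 12 g. Origin: centre of one hexagonal face, z along its axis. Starts in the shaker's front row.
- spacer_4: One of six alike orange hexagonal spacers, 14 mm across flats, 12 mm thick, 12 g. Origin: centre of one hexagonal face, z along its axis. Starts in the shaker's rear row.
- spacer_5: One of six alike orange hexagonal spacers, 14 mm across flats, 12 mm thick, 12 g. Origin: centre of one hexagonal face, z along its axis. Starts in the shaker's rear row.
- spacer_6: One of six alike orange hexagonal spacers, 14 mm across flats, 12 mm thick, 12 g. Origin: centre of one hexagonal face, z along its axis. Starts in the shaker's rear row.
There are look-alikes about, which are no part of the job. Of the things shaped like the shaker, the yellow one is meant.

How it is judged:
By the outcome, as a careful person would: the job done as asked, in the order asked, and still so for the second after the job is handed in, with the robot touching nothing.
It also fails if it takes over 54 s, if anything falls off the work surface, if the arm or the gripper's body presses on something with over 40 N, if the wrist force passes 120 N, or if a joint passes its speed limit or range.

## Robot

A 6-joint arm with a two-finger parallel gripper is mounted at the origin on a cart in front of the work surface, level with it; the furniture and walls round the work are solid. World frame = base frame: x ahead of the robot, y to its left, z up, the work surface at z = 0. Lengths are in mm, angles in rad, forces in N, time in s.
With the tool pointing down it reaches from about 275 to 725 mm from the base axis. Payload 15.9 kg.
Tool frame: the origin (TCP) lies at the very end of the fingers, on their centre line; the grasp point (between the pads) lies 19 mm behind it; z points along the fingers, y is the line along which they close (so a half turn about z gives the same grasp; the last joint's range is limited). The gripper opens to 85 mm and grips with 20 to 120 N. Pads are 22 mm wide; open, the fingers measure 114 mm over their backs; the gripper's body (76 mm by 85 mm) begins 54 mm behind the grasp point. The pads swing forward as they close: fully open they stand 13 mm farther back than shut.
Start: joints at [1.286, 0.213, -0.034, 1.323, 0, 1.571], TCP at [140.477, 479.845, 231.306] pointing down, gripper open.
Joint ranges: [-2.98, 2.98], [-0.74, 1.72], [-1.14, 1.35], [-2.1, 2.04], [-1.57, 1.44], [-3.14, 3.14]. Speed limits (rad/s): [1.89, 1.89, 2.39, 2.57, 3.14, 3.14].

## Interface

Orientations are given as a unit quaternion [w, x, y, z].
In Python, from rig import bot, telemetry, read_camera, ticket gives the robot as it stands. Calls block until the motion is done:
- bot.reach(position, orientation): joint-space move of the TCP to a pose.
- bot.move_straight(position, speed=150, orientation=None): straight line of the TCP; orientation=None keeps the orientation; speed is the mean speed in mm/s.
- bot.move_joints(angles): joint-space move.
- bot.command_gripper(opening, effort=None): finger opening in mm; effort is the grip in N (None keeps the last); returns when the fingers have stopped.
- bot.sleep(seconds).
- bot.ik(position, orientation): joint angles nearest the present ones, or None.
- telemetry.read_state(): the state.
- read_camera(name): name is "scene" or "side" or "wrist"; returns a dict with "pixels" (384x512x3 uint8, blue, green, red), "mtx" (3x3 intrinsics, pixels), "k1" (the pictures are not rectified: a ray, as slopes to the right and down, at radius r is drawn at 1 + k1 r^2 times it, then the intrinsics apply), "extrinsics" (4x4, takes a point from camera to world coordinates); the wrist camera has in their place "mount" (4x4, takes a point from camera to tool coordinates, whose origin is the TCP and whose axes are the flange's). Camera axes: x right, y up, looking along -z (the intrinsics and any distortion apply to the point x, -y, -z); pixel columns grow to the right and rows downward; lengths in mm; the calibration is good to about 2 mm. A picture is of the moment at which its call begins: read the wrist's pose just before it. There is no depth.
A pose or a line that the arm cannot do raises bot.PlanningError and nothing moves.
- ticket.hand_in(): hands the job in; it is judged then, once.
The state is a dict: "time": time; "joint_positions": joint angles; "joint_vel": joint speeds; "tau": joint torques, N m; "eef_pos": TCP position; "tool_rot": TCP orientation; "wrist_force": force on the tool from outside, world axes, zero at the start; "ft_torque": the same for the moment, N m; "opening": finger opening in mm; "finger_force": force on a finger pad.
Only numpy, scipy, OpenCV 4.12 (cv2) and the standard library are available. Lean on these libraries where they do the work, as an engineer would, in place of code of your own. Each camera call takes 0.05 s, during which the arm holds its last target. There are 200 camera calls.

## Working session

There is one attempt and no reset: what is moved stays moved. The work goes in short steps, each a Python script; the robot and the scene stay as the last script left them, time stands still between calls to the robot, and variables do not carry over. Pictures are saved under pics/ and viewed, at most 10 in all, crops included, and the job is handed in when it is done.

```bash
ls; mkdir -p pics; python3 - <<'E'
from rig import bot, telemetry, read_camera
import cv2, numpy as np
a=read_camera("scene");b=read_camera("side")
cv2.imwrite("pics/a.png",a["pixels"]);cv2.imwrite("pics/b.png",b["pixels"])
for c in(a,b):print(c["mtx"],c["k1"],np.round(c["extrinsics"],3))
s=telemetry.read_state();print(s["time"],s["tool_rot"],s["eef_pos"])
E
```

```text
pics
[[446.42356441   0.         246.3352925 ]
 [  0.         446.42356441 191.88672205]
 [  0.           0.           1.        ]] 0.05508114850981656 [[ 4.03000e-01  5.26000e-01 -7.49000e-01 -2.31311e+02]
 [-9.15000e-01  2.11000e-01 -3.44000e-01 -3.48406e+02]
 [-2.30000e-02  8.24000e-01  5.66000e-01  6.02653e+02]
 [ 0.00000e+00  0.00000e+00  0.00000e+00  1.00000e+00]]
[[459.07613906   0.         254.34228233]
 [  0.         459.07613906 185.7448439 ]
 [  0.           0.           1.        ]] -0.08854036031590078 [[ 8.82000e-01  3.01000e-01 -3.62000e-01  1.11481e+02]
 [-4.70000e-01  5.73000e-01 -6.71000e-01 -7.12828e+02]
 [ 5.00000e-03  7.62000e-01  6.47000e-01  7.00341e+02]
 [ 0.00000e+00  0.00000e+00  0.00000e+00  1.00000e+00]]
0.1 [-8.83082621e-05  1.41919388e-01  9.89878085e-01 -5.07210057e-04] [140.37074337 479.56081659 230.86531962]
```

View pics/a.png

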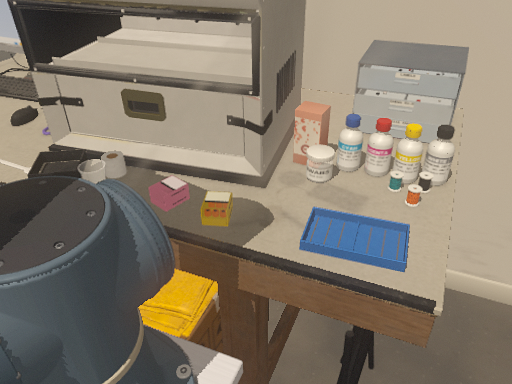

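View pics/b.png

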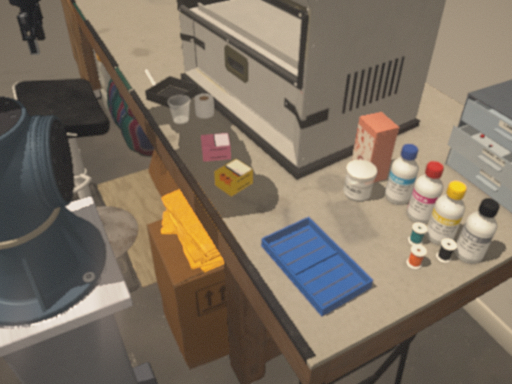

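```bash
cat > h.py <<'E'
import numpy as np, cv2
def ray(c,uv,E=None):
    E=c["extrinsics"] if E is None else E
    D=np.array([c["k1"],0,0,0,0.])
    p=cv2.undistortPoints(np.array(uv,float).reshape(-1,1,2),c["mtx"],D,None,None,None).reshape(-1,2)
    d=np.c_[p[:,0],-p[:,1],-np.ones(len(p))]@E[:3,:3].T
    return E[:3,3],d
def on(c,uv,z,E=None):
    o,d=ray(c,uv,E); return o+d*((z-o[2])/d[:,2])[:,None]
def proj(c,P,E=None):
    E=c["extrinsics"] if E is None else E
    q=(np.asarray(P,float)-E[:3,3])@E[:3,:3]; q=q*[1,-1,-1]
    return cv2.projectPoints(q.reshape(-1,1,3),np.zeros(3),np.zeros(3),c["mtx"],np.array([c["k1"],0,0,0,0.]))[0].reshape(-1,2)
E
python3 - <<'E'
from rig import read_camera
from h import *
a=read_camera("scene");b=read_camera("side")
def crop(c,x,y,w,h):return cv2.resize(c["pixels"][y:y+h,x:x+w],(400,300),interpolation=cv2.INTER_CUBIC)
im=np.vstack([np.hstack([crop(a,296,190,120,90),crop(b,258,210,120,90)]),np.hstack([crop(a,187,180,60,45),crop(b,204,154,60,45)])])
cv2.imwrite("pics/c.png",im)
for n,c in(("a",a),("b",b)):
    hsv=cv2.cvtColor(c["pixels"],cv2.COLOR_BGR2HSV)
    m=cv2.inRange(hsv,(100,120,50),(120,255,255))
    N,l,s,_=cv2.connectedComponentsWithStats(m); k=1+np.argmax(s[1:,4])
    cn=cv2.findContours((l==k).astype(np.uint8),0,1)[0][0]
    print(n,s[k],on(c,[cn.reshape(-1,2).mean(0)],10), cv2.approxPolyDP(cv2.convexHull(cn),3,True).reshape(-1,2).tolist())
E
```

```text
a [ 300  207  109   65 4212] [[ 484.23871124 -261.28175188   10.        ]] [[312, 209], [408, 225], [403, 271], [301, 249], [300, 240]]
b [ 263  220  108   94 4015] [[ 488.75407663 -258.81955026   10.        ]] [[263, 239], [310, 220], [370, 281], [321, 313], [263, 246]]
```

View pics/c.png

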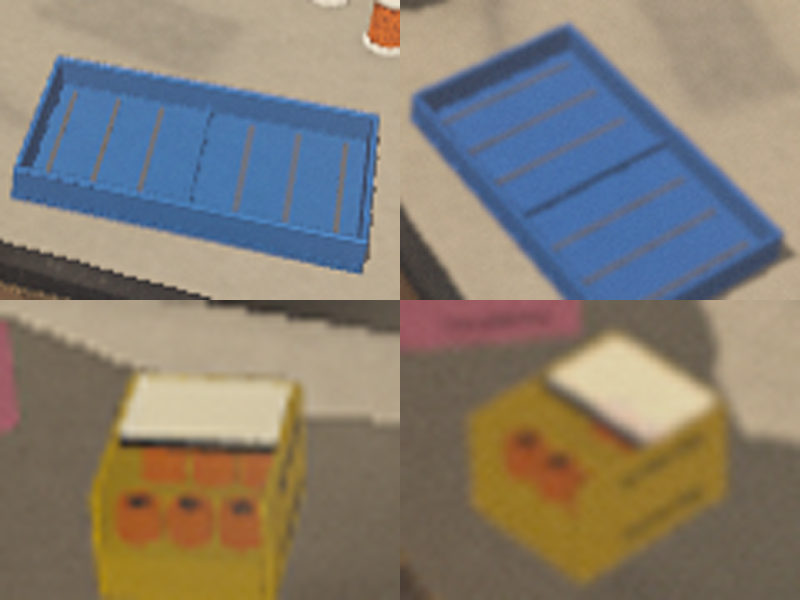

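```bash
python3 - <<'E'
from rig import read_camera,telemetry
from h import *
a=read_camera("scene");b=read_camera("side");w=read_camera("wrist")
print(on(a,[(314,207.4),(409.4,224.5),(404.6,262),(300.2,241)],24).round(0),on(b,[(309,217.2),(261.9,239.4),(372,281.4)],24).round(0))
print(on(b,[(231.7,196.5),(253.2,186.2)],0).round(0), on(b,[(253,170)],42).round(0),on(b,[(236,159)],42).round(0),on(b,[(226,166)],42).round(0))
print(on(a,[(207.5,191.5),(232,192)],42).round(0))
print(w["mtx"],w["k1"],w["mount"].round(3))
E
```

```text
[[ 535. -156.   24.]
 [ 551. -351.   24.]
 [ 435. -357.   24.]
 [ 418. -163.   24.]] [[ 543. -156.   24.]
 [ 425. -165.   24.]
 [ 553. -353.   24.]]
[[439.   4.   0.]
 [499.  13.   0.]] [[503.  21.  42.]] [[487.  77.  42.]] [[454.  63.  42.]]
[[480.  74.  42.]
 [499.  22.  42.]]
[[289.21517674   0.         253.47180011]
 [  0.         289.21517674 191.78052057]
 [  0.           0.           1.        ]] -0.04001253001756076 [[-0.00000e+00  9.64000e-01  2.67000e-01  6.67820e+01]
 [ 1.00000e+00 -0.00000e+00  1.00000e-03 -5.78000e-01]
 [ 1.00000e-03  2.67000e-01 -9.64000e-01 -1.44219e+02]
 [ 0.00000e+00  0.00000e+00  0.00000e+00  1.00000e+00]]
```

```bash
cat >> h.py <<'E'
from scipy.spatial.transform import Rotation as R
def T(x,y,z,yaw,tip=0):   # shaker pose: yaw deg, mouth tipped down tip deg
    M=np.eye(4); M[:3,:3]=R.from_euler('ZY',[yaw,-tip],degrees=True).as_matrix(); M[:3,3]=x,y,z; return M
RT=np.array([[-1,0,0],[0,1,0],[0,0,-1.]])  # tool axes in shaker
def quat(Rm):
    q=R.from_matrix(Rm).as_quat(); return q[[3,0,1,2]].tolist()
def tcp(M,off=(0,0,5)):
    return (M[:3,:3]@np.array(off)+M[:3,3]).tolist(), quat(M[:3,:3]@RT)
def wristE(s,c):
    E=np.eye(4); q=np.array(s["tool_rot"]); E[:3,:3]=R.from_quat(q[[1,2,3,0]]).as_matrix(); E[:3,3]=s["eef_pos"]; return E@c["mount"]
def pour(tray,tx,ty,h,tip,off=(0,0,5)):  # shaker pose with mouth point at tray (tx,ty), h above bench
    M=T(0,0,0,tray[2],tip); Rz=T(0,0,0,tray[2])[:3,:3]
    M[:3,3]=Rz@[tx,ty,0]+[tray[0],tray[1],h]-M[:3,:3]@np.array([-35,0,18.]); return M
E
python3 - <<'E'
from rig import bot,telemetry,read_camera
from h import *
tray=(487,-258,4)
for a in [(40,48,54,0),(40,48,54,28),(60,-48,54,0),(60,-48,54,52),(40,-48,54,28),(60,48,54,52),(60,-48,120,0)]:
    j=bot.ik(*tcp(pour(tray,*a)));print(a,None if j is None else np.round(j,2))
bot.reach(*tcp(T(458,39,120,16)))
s=telemetry.read_state();w=read_camera("wrist");print(s["time"],s["eef_pos"])
np.savez("w1.npz",E=wristE(s,w),**w)
cv2.imwrite("pics/d.png",cv2.resize(w["pixels"],(800,600)))
E
```

```text
(40, 48, 54, 0) [-0.35  0.51 -0.11  0.96  0.   -0.42]
(40, 48, 54, 28) [-0.48  0.21 -0.65  0.29  0.25 -0.5 ]
(60, -48, 54, 0) [-0.47  0.63  0.1   1.04  0.   -0.54]
(60, -48, 54, 52) [-0.76  0.31 -0.84 -0.3   0.62 -0.59]
(40, -48, 54, 28) [-0.64  0.31 -0.49  0.38  0.31 -0.65]
(60, 48, 54, 52) [-0.59  0.22 -1.02 -0.46  0.51 -0.45]
(60, -48, 120, 0) [-0.47  0.58  0.2   1.18  0.   -0.54]
2.3417 [458.09421345  39.58391654 125.12913717]
```

View pics/d.png

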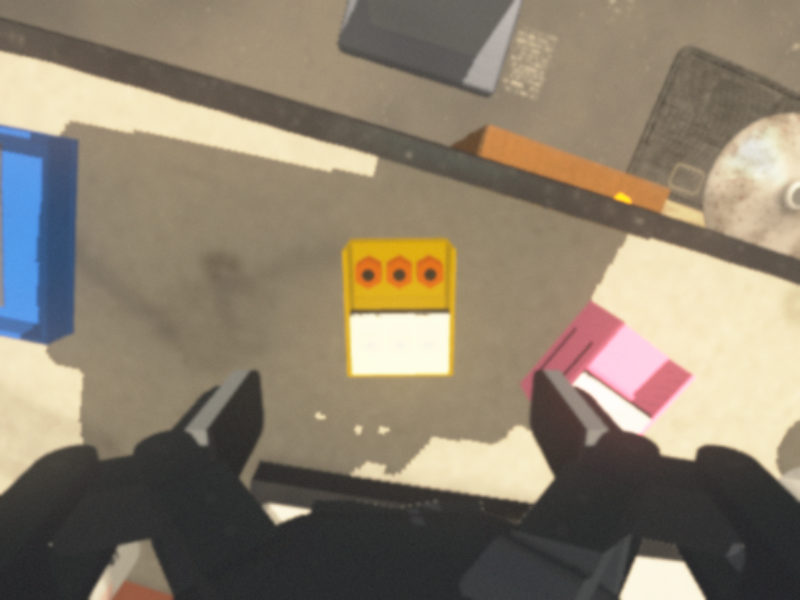

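```bash
python3 - <<'E'
from h import *
w=dict(np.load("w1.npz"));w["k1"]=float(w["k1"])
k=512/800
P=on(w,np.array([(348,377),(453,377),(455,246),(343,246)])*k,42,w["E"]);print(P.round(1))
print("yaw",np.degrees(np.arctan2(*(P[0]-P[1])[:2]*[-1,1]))if 0 else (P[1]-P[0]).round(1))
rear=(P[0]+P[1])/2
print(rear)
for z in(24,):print(on(w,np.array([(78,138),(74,333)])*k,z,w["E"]).round(1))
for yaw in(14,15,16):
  c=np.cos(np.radians(yaw));s=np.sin(np.radians(yaw));print(yaw,rear[:2]-35*np.array([c,s]))
  M=T(*(rear[:2]-35*np.array([c,s])),0,yaw);pts=[[35,29,42],[35,-29,42],[-35,-29,42],[-35,29,42],[-35,-29,0],[-35,0,18]]
  print((proj(w,np.array(pts)@M[:3,:3].T+M[:3,3],w["E"])/k).round(0).tolist())
E
```

```text
[[504.   24.1  42. ]
 [488.1  79.5  42. ]
 [419.   58.2  42. ]
 [434.7   3.7  42. ]]
yaw [-15.9  55.4   0. ]
[496.04509144  51.81688429  42.        ]
[[ 420.6 -146.2   24. ]
 [ 531.  -137.8   24. ]]
14 [462.08474102  43.34961794]
[[453.0, 379.0], [348.0, 375.0], [349.0, 248.0], [463.0, 252.0], [356.0, 237.0], [405.0, 243.0]]
15 [462.23768752  42.75821771]
[[453.0, 378.0], [348.0, 376.0], [346.0, 249.0], [460.0, 251.0], [354.0, 238.0], [403.0, 243.0]]
16 [462.40093208  42.16957683]
[[453.0, 377.0], [348.0, 377.0], [344.0, 250.0], [458.0, 250.0], [352.0, 239.0], [400.0, 243.0]]
```

```bash
python3 - <<'E'
from rig import bot,telemetry,read_camera
from h import *
S=(462,41.6)
bot.reach(*tcp(T(*S,120,16.2)))
bot.move_straight(tcp(T(*S,0,16.2))[0],speed=90)
bot.command_gripper(50,50)
s=telemetry.read_state();print(s["time"],s["opening"],s["finger_force"],s["wrist_force"],s["eef_pos"])
bot.move_straight(tcp(T(*S,60,16.2))[0],speed=40)
s=telemetry.read_state();print(s["time"],s["opening"],s["finger_force"],s["wrist_force"])
tray=(487,-258,4)
M=pour(tray,40,48,100,0);p,q=tcp(M)
bot.move_straight(p,speed=80,orientation=q)
s=telemetry.read_state();w=read_camera("wrist");b=read_camera("side");print(s["time"],s["opening"])
np.savez("w2.npz",E=wristE(s,w),**w)
cv2.imwrite("pics/e.png",np.hstack([w["pixels"][:,:400],cv2.resize(b["pixels"][120:312,:],None,fx=2,fy=2)[:,400:800]]))
E
```

```text
4.4917 57.30303831594176 52.4165940284729 [-1.3987461   0.19520531  6.5632063 ] [462.25958698  41.64718722   5.41092855]
6.1417 57.58872829820004 53.57725381851196 [-0.06962833  0.51402657 -1.88519335]
9.6083 57.231643939280794
```

View pics/e.png

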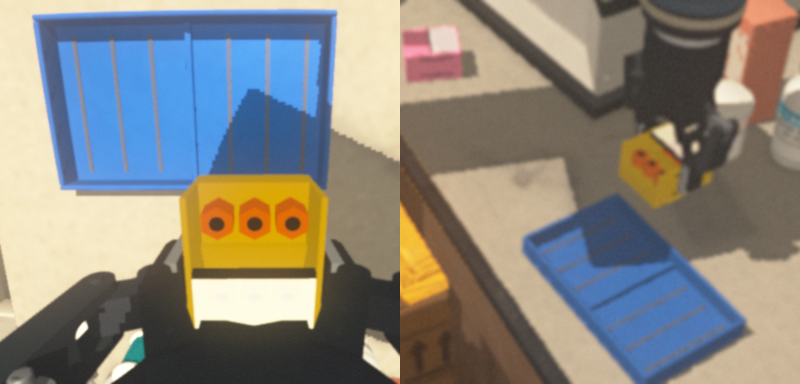

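```bash
python3 - <<'E'
from h import *
w=dict(np.load("w2.npz"));w["k1"]=float(w["k1"])
P=on(w,[(34,15),(335,12),(327.5,187),(62,188)],24,w["E"]);print(P.round(1),P.mean(0))
print(on(w,[(193,172),(188,26)],10,w["E"]).round(1))
M=pour((487,-258,4),40,48,100,0);print(proj(w,[M[:3,:3]@[-35,-29,18]+M[:3,3],M[:3,:3]@[-35,29,18]+M[:3,3]],w["E"]),M[:3,3])
E
```

```text
[[ 438.4 -359.3   24. ]
 [ 425.3 -162.4   24. ]
 [ 541.4 -151.9   24. ]
 [ 556.1 -350.9   24. ]] [ 490.29637246 -256.13750712   24.        ]
[[ 540.1 -254.4   10. ]
 [ 436.8 -259.9   10. ]]
[[193.36115195 182.87792762]
 [317.35344885 182.88687154]] [ 558.46899303 -204.88519006   82.        ]
```

```bash
python3 - <<'E'
from rig import bot,telemetry,read_camera
from h import *
tray=(490,-256.5,4)
def go(tx,ty,h,tip,v):
    p,q=tcp(pour(tray,tx,ty,h,tip)); bot.move_straight(p,speed=v,orientation=q)
go(40,48,54,0,50)
go(40,48,54,28,16)
bot.sleep(1.0)
s=telemetry.read_state();w=read_camera("wrist");b=read_camera("side");print(s["time"],s["opening"],s["wrist_force"])
cv2.imwrite("pics/f.png",np.hstack([w["pixels"][:,:400],cv2.resize(b["pixels"][180:320,200:340],(400,384))]))
E
```

```text
13.0583 57.449446593720154 [ 0.12346297 -0.20010868 -1.60133554]
```

View pics/f.png

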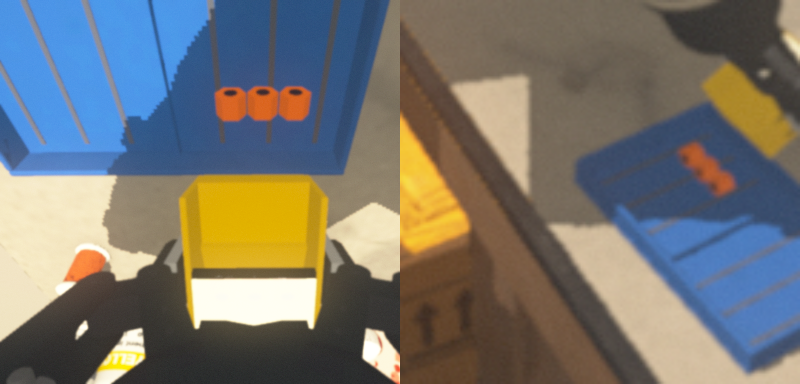

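```bash
python3 - <<'E'
from rig import bot,telemetry,read_camera
from h import *
tray=(490,-256.5,4)
def go(tx,ty,h,tip,v):
    p,q=tcp(pour(tray,tx,ty,h,tip)); bot.move_straight(p,speed=v,orientation=q)
go(45,48,64,8,20)
go(58,-48,64,8,60)
go(58,-48,54,28,25)
go(58,-48,54,51,20)
bot.sleep(0.9)
s=telemetry.read_state();w=read_camera("wrist");b=read_camera("side");print(s["time"],s["opening"],s["wrist_force"])
cv2.imwrite("pics/g.png",np.hstack([w["pixels"][:,:400],cv2.resize(b["pixels"][180:320,240:380],(400,384))]))
E
```

```text
18.0417 57.437316076210095 [ 0.16657759 -0.29086738 -2.37995209]
```

View pics/g.png

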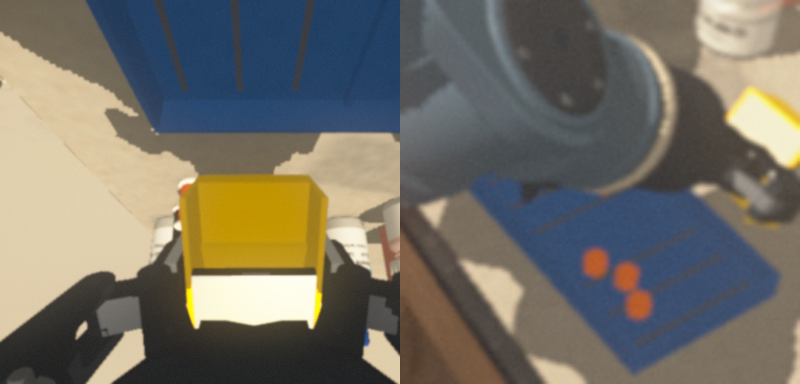

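```bash
python3 - <<'E'
from rig import bot,telemetry,read_camera
from h import *
tray=(490,-256.5,4);S=(462,41.6)
p,q=tcp(pour(tray,58,-48,110,0)); bot.move_straight(p,speed=60,orientation=q)
p,q=tcp(T(*S,60,16.2)); bot.move_straight(p,speed=110,orientation=q)
s=telemetry.read_state();print(s["time"],s["wrist_force"])
bot.move_straight(tcp(T(*S,3,16.2))[0],speed=60)
bot.move_straight(tcp(T(*S,0.3,16.2))[0],speed=10)
s=telemetry.read_state();print(s["time"],s["wrist_force"],s["eef_pos"])
bot.command_gripper(85)
bot.move_straight(tcp(T(*S,140,16.2))[0],speed=90)
s=telemetry.read_state();print(s["time"])
a=read_camera("scene");b=read_camera("side");w=read_camera("wrist")
c1=cv2.resize(a["pixels"][170:290,190:420],(460,240));c2=cv2.resize(b["pixels"][140:320,200:380],(340,340))
im=np.zeros((600,800,3),np.uint8);im[:240,:460]=c1;im[:340,460:]=c2;im[250:538,:384]=cv2.resize(w["pixels"],(384,288))
cv2.imwrite("pics/i.png",im)
E
```

```text
23.5083 [-0.39988826 -0.59544577 -1.2066452 ]
25.025 [-0.54460871  0.08836361  2.22211971] [462.16525305  41.60621153   5.40545689]
27.1167
```

View pics/i.png

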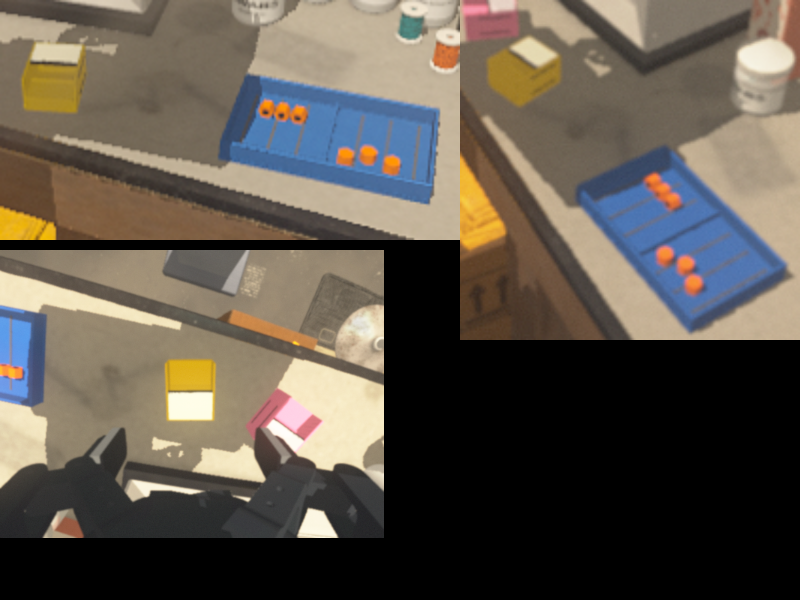

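The pictures show three spacers in each half of the tray (about (283,112) and (368,157) in the top-left crop). The empty shaker stands flat at (55,77), clear of the tray, with the gripper away from everything.

```bash
python3 -c "
from rig import ticket
print(ticket.hand_in())"
```

```text
the job is handed in; nothing more can be done
None
```

The job is handed in: all six spacers lie in the blue tray, three in each half, and the empty yellow shaker stands flat on the bench, clear of the tray and released, after about 27 s of the 54 s allowed.

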